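Sweep the finished rings into the collecting pan

ROBOT

A 7-joint arm with a two-finger parallel gripper is mounted at the origin on a cart in front of the work surface, level with it; the furniture and walls round the work are solid. World frame = base frame: x ahead of the robot, y to its left, z up, the work surface at z = 0. Lengths are in m, angles in rad, forces in N, time in s.
With the tool pointing down it reaches from about 0.425 to 0.925 m from the base axis. Payload 6.8 kg.
Tool frame: the origin (TCP) lies on the centre line of the jaws, within the pads' length; the fingertips stand bot.tip_reach ahead of it and the grasp point (between the pads) lies 3 mm ahead of it (bot.tip_reach is the distance from the TCP to the fingertips, in m); z points along the fingers, y is the line along which they close (so a half turn about z gives the same grasp; the last joint's range is limited). The gripper opens to 85 mm and grips with 20 to 120 N. Pads are 22 mm wide; open, the fingers measure 114 mm over their backs; the gripper's body (76 mm by 85 mm) begins 54 mm behind the grasp point. The pads swing forward as they close: fully open they stand 13 mm farther back than shut.
Start: joints at [-1.273, 0.477, 0.022, 1.555, -0.011, 1.109, -0.083], TCP at [0.266, 0.62, 0.233] pointing down, gripper open.
Joint ranges: [-2.96, 2.96], [-0.34, 2.1], [-1.41, 1.46], [0.24, 2.44], [-1.37, 4.51], [0.17, 1.92], [-2.96, 2.96]. Speed limits (rad/s): [2.39, 2.39, 3.14, 3.14, 3.14, 3.14, 3.14].

INTERFACE

Orientations are given as a unit quaternion [w, x, y, z].
In Python, from station import bot gives the robot as it stands.
- The arm moves only by the tool jog_arm, never from a script. Its argument "deltas" is a list of rows, each a list of 7 numbers: the shift along the world's x, y, z in m, then the turn, a rotation vector about the world's x, y, z in rad, then the opening, from 0 (shut) to 1 (fully open). In form: [[x, y, z, rx, ry, rz, grip], ...]. A call has 1 to 10 rows; each row shifts and turns the commanded pose from where the row before left it; what a row does not reach is not made up. A row lasts 1/10 s, in which the tool goes at most 50 mm and 8.59 degrees, less where a joint would pass 70% of its speed; a pose out of reach is approached as far as the arm can. A call with a gripper value outside its range is refused whole. The fingers move at their own pace and stop on an object; "newtons" is the grip in N (left out, the last holds). Time passes only in rows, so rows that do not move let the fingers close. It gives the time, the measured TCP pose, the force, the opening and the grip force at its end, in the units of the state.
- bot.get_obs(): the state, without advancing time (a new reading comes with each control period).
- bot.read_camera(name): name is "side" or "top"; returns a dict with "img" (400x640x3 uint8, red, green, blue), "K" (3x3 intrinsics, pixels), "eye" and "attitude" of the camera in the world. Camera axes: x right, y down, z forward; pixel columns grow to the right and rows downward; lengths in m; the calibration is good to about 2 mm. A picture is of the moment at which its call begins. There is no depth.
- bot.hand_in(): hands the job in; it is judged then, once.
The state is a dict: "t": time; "q": joint angles; "joint_vel": joint speeds; "joint_torque": joint torques, N m; "eef_pos": TCP position; "tool_rot": TCP orientation; "contact_force": force on the tool from outside, world axes, zero at the start; "torque": the same for the moment, N m; "gripper_width": opening from 0.0 (shut) to 1.0 (fully open); "grasp_force": force on a finger pad.
Only numpy, scipy, OpenCV 4.12 (cv2) and the standard library are available. Lean on these libraries where they do the work, as an engineer would, in place of code of your own. Each camera call takes 0.05 s, during which the arm holds its last target. There are 200 camera calls.

TASK

Sweep the three loose steel rings along the bench with the fingers into the blue three-sided collecting pan, through its open side, until the whole of every ring is inside it, lying flat. Only push them: do not pick up or tip any ring, and leave the brass bush, the flanged steel bush and the small air fitting standing where they are. Finish with the hand clear.

Things in the scene. Friction and masses are not known exactly. Their poses are not given: they have to be found in the camera images.
- pan: blue sheet-metal pan fixed to the bench, three low walls round a black rubber floor, open on the side towards the robot. Origin on the bench at the middle of the open side (mouth); its x axis points level into the pan, z up. Inside 150 mm wide (y from -75 to 75 mm) and 110 mm deep (x from 0 to 110 mm); walls 4 mm thick and 22 mm high (rim 25 mm). The black rubber floor is level with the bench, with no lip at the mouth. It stands at a different place and yaw each time
- ring_1: loose steel ring lying flat on the bench, 36 mm outside diameter, 12 mm high, with an open hole, about 45 g, slides without rolling; origin at the centre of its underside, z up
- ring_2: loose steel ring lying flat on the bench, 36 mm outside diameter, 12 mm high, with an open hole, about 45 g, slides without rolling; origin at the centre of its underside, z up
- ring_3: loose steel ring lying flat on the bench, 36 mm outside diameter, 12 mm high, with an open hole, about 45 g, slides without rolling; origin at the centre of its underside, z up
- brass_bush: brass-coloured bush standing upright, 18 mm diameter, 22 mm high, loose, in the same row as the rings, not to be moved; origin at the centre of its underside, z up
- flanged_bush: steel flanged bush standing on its flange, 30 mm diameter at the foot, 28 mm high, loose, not to be moved; origin at the centre of its underside, z up
- air_fitting: small push-in air fitting standing upright, white with a blue collar, 14 mm diameter, 31 mm high, loose, not to be moved; origin at the centre of its underside, z up
Mind the look-alikes: they are no part of the job. What is shaped like the ring_1 but brown is not meant.

How it is judged:
By the outcome, as a careful person would: the job done as asked, in the order asked, and still so for the second after the job is handed in, with the robot touching nothing.
It also fails if it takes over 72 s, if anything falls off the work surface, if the arm or the gripper's body presses on something with over 40 N, if the wrist force passes 120 N, or if a joint passes its speed limit or range.

## Working session

There is one attempt and no reset: what is moved stays moved. The work goes in short steps, Python scripts to look and compute and a tool call to move; the robot and the scene stay as the last step left them, time stands still between calls to the robot, and variables do not carry over. Pictures are saved under pics/ and viewed, at most 10 in all, crops included, and the job is handed in when it is done.

Besides the shell and the picture viewer there is one more tool, called after "Call:" by a JSON object that holds its "method" and its "body", one argument or row to a line. jog_arm: Moves the arm, as the interface text tells. Its arguments: {"type":"object","properties":{"deltas":{"type":"array"},"newtons":{"type":"number"}},"required":["deltas"]}

```bash
mkdir -p pics; cat > h.py <<'E'
import numpy as np,cv2
from station import bot
from scipy.spatial.transform import Rotation as R
def shot(name,fn):
    c=bot.read_camera(name); cv2.imwrite('pics/'+fn,c['img'][:,:,::-1]); np.savez('pics/'+fn+'.npz',K=c['K'],eye=c['eye'],att=c['attitude']); return c
def rot(a):
    a=np.array(a,float)
    return a if a.shape==(3,3) else R.from_quat(a[[1,2,3,0]]).as_matrix()
def px2w(fn,u,v,z=0):
    d=np.load('pics/'+fn+'.npz'); r=rot(d['att'])@np.linalg.inv(d['K'])@[u,v,1]; e=d['eye']
    return e+r*(z-e[2])/r[2]
E
python3 - <<'E'
from h import *
for n in('top','side'):
    c=shot(n,n+'0.png'); print(c['eye'],c['attitude'],c['K'])
o=bot.get_obs(); print(o,bot.tip_reach)
E
```

```text
[ 0.29720263 -0.1294994   1.09159127] [ 0.07220017 -0.7030268   0.70482103 -0.06138212] [[474.80541975   0.         317.81086399]
 [  0.         474.80541975 197.64363574]
 [  0.           0.           1.        ]]
[ 0.3425553  -0.78213264  0.59401526] [-0.42618053  0.89776841 -0.10311419  0.04182712] [[449.90016964   0.         317.4589066 ]
 [  0.         449.90016964 192.88263776]
 [  0.           0.           1.        ]]
{'t': 0.1, 'q': array([-1.27306019,  0.47773265,  0.02233229,  1.5563676 , -0.01148463,
        1.10926228, -0.08311253]), 'joint_vel': array([-0.00083739, -0.00191758,  0.00022309, -0.00211423,  0.00053857,
       -0.0001256 , -0.00027277]), 'joint_torque': array([ 4.46368911e-03, -5.97765791e+01,  1.61375508e+00, -2.81955618e+01,
        1.28450379e-02,  5.16159256e-03,  2.96924362e-06]), 'eef_pos': array([0.26628057, 0.61968183, 0.23200618]), 'tool_rot': array([-1.01855020e-04,  2.01516853e-01,  9.79484703e-01, -8.14535418e-04]), 'contact_force': array([-0.01346504,  0.95511606, -0.48418458]), 'torque': array([ 0.04352017, -0.01124073, -0.04504338]), 'grasp_force': 0.0, 'gripper_width': 1.0007334283241915} 0.022
```

View pics/top0.png

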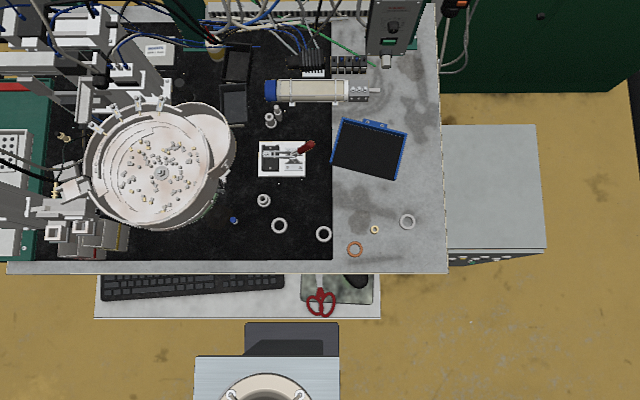

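View pics/side0.png

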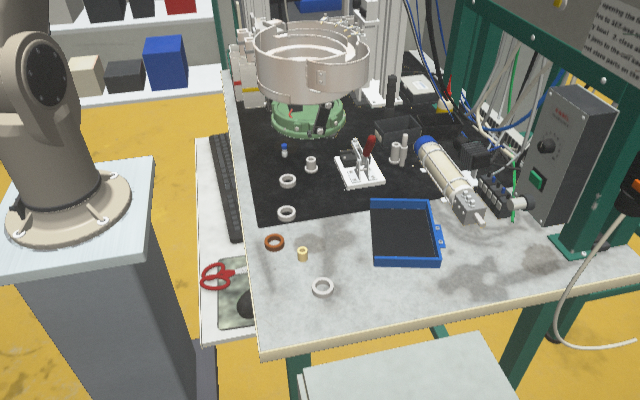

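```bash
python3 - <<'E'
import cv2
i=cv2.imread('pics/top0.png')[105:270,220:430]; cv2.imwrite('pics/c1.png',cv2.resize(i,None,fx=3.6,fy=3.6,interpolation=cv2.INTER_CUBIC))
E
```

```text
(no output)
```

View pics/c1.png

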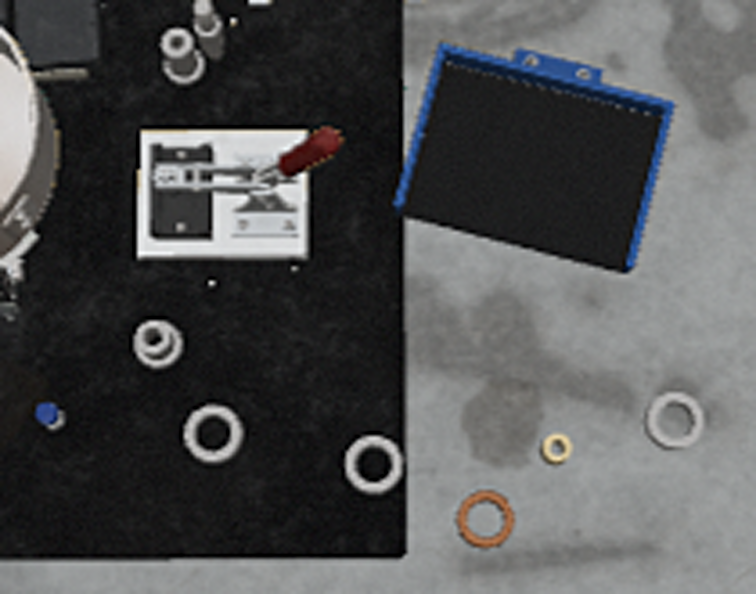

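```bash
python3 - <<'E'
from h import *
P=dict(A=(213,433,.012),B=(374,464,.012),C=(675,420,.012),brass=(557,447,.022),copper=(486,518,.012),flfoot=(160,346,.003),fit=(47,412,.031),mL=(405,214,0),mR=(628,271,0),tL=(401,208,.025),tR=(632,268,.025),bL=(443,45,.025),bR=(672,104,.025),clampR=(308,258,.0),clampBL=(137,258,0),handle=(340,138,.05),edge=(405,555,0))
for k,(u,v,z) in P.items(): print(k,np.round(px2w('top0.png',u/3.6+220,v/3.6+105,z),4)[:2])
for n,u,v,z in [('A',287.5,180,.012),('B',286.5,212,.012),('C',322.5,285.5,.012),('brass',303,248.5,.022),('rimL',370.5,200,.025),('rimR',373,258,.025),('backR',440,258,.025),('edge right bottom',262,358,0),('edge',222,90,0)]: print('side',n,np.round(px2w('side0.png',u,v,z),4)[:2])
E
```

```text
A [ 0.4398 -0.0243]
B [ 0.4197 -0.1268]
C [ 0.4472 -0.318 ]
brass [ 0.429  -0.2418]
copper [ 0.3854 -0.1972]
flfoot [0.498  0.0118]
fit [0.4509 0.0784]
mL [ 0.5863 -0.1478]
mR [ 0.5471 -0.2931]
tL [ 0.5837 -0.1448]
tR [ 0.5433 -0.292 ]
bL [ 0.694  -0.1731]
bR [ 0.6526 -0.3214]
clampR [ 0.5568 -0.0839]
clampBL [0.5574 0.0285]
handle [ 0.623 -0.106]
edge [ 0.3631 -0.1462]
side A [ 0.4402 -0.0297]
side B [ 0.4209 -0.1298]
side C [ 0.4477 -0.3215]
side brass [ 0.4314 -0.2422]
side rimL [ 0.5849 -0.1482]
side rimR [ 0.542  -0.2943]
side backR [ 0.6519 -0.3205]
side edge right bottom [ 0.3347 -0.4202]
side edge [0.3298 0.4544]
```

Call:
{"method": "jog_arm", "body": {
  "deltas": [
    [0,0,0.04,0,0,0,0.7],
    [0,0,0.04,0,0,0,0.7],
    [0,0,0.04,0,0,0,0.7],
    [0,0,0.04,0,0,0,0.7],
    [0,0,0.03,0,0,0,0.7],
    [0.008,-0.033,0,0,0,-0.1,0.7],
    [0.008,-0.033,0,0,0,-0.1,0.7],
    [0.008,-0.033,0,0,0,-0.1,0.7],
    [0.008,-0.033,0,0,0,-0.1,0.7],
    [0.008,-0.033,0,0,0,-0.1,0.7]
  ]
}}

```text
t: 1.1
eef_pos: [0.3066, 0.4536, 0.4225]
tool_rot: [-0.0, 0.439, 0.898, -0.0]
contact_force: [0.5, 0.1, 0.3]
gripper_width: 0.701
grasp_force: 0.0
```

Call:
{"method": "jog_arm", "body": {
  "deltas": [
    [0.01,-0.035,0,0,0,-0.12,0.7],
    [0.01,-0.035,0,0,0,-0.12,0.7],
    [0.01,-0.035,0,0,0,-0.12,0.7],
    [0.01,-0.035,0,0,0,-0.12,0.7],
    [0.01,-0.035,0,0,0,-0.12,0.7],
    [0.01,-0.035,0,0,0,-0.12,0.7],
    [0.01,-0.035,0,0,0,-0.12,0.7],
    [0.01,-0.035,0,0,0,-0.12,0.7],
    [0.01,-0.035,0,0,0,-0.12,0.7],
    [0.01,-0.035,0,0,0,-0.12,0.7]
  ]
}}

```text
t: 2.1
eef_pos: [0.4064, 0.1035, 0.4227]
tool_rot: [-0.0, 0.87, 0.493, -0.0]
contact_force: [0.3, 0.9, 1.1]
gripper_width: 0.701
grasp_force: 0.0
```

Call:
{"method": "jog_arm", "body": {
  "deltas": [
    [0.01,-0.035,0,0,0,-0.12,0.7],
    [0.01,-0.035,0,0,0,-0.12,0.7],
    [0.01,-0.035,0,0,0,-0.12,0.7],
    [0.01,-0.035,-0.03,0,0,-0.006,0.7],
    [0,0,-0.04,0,0,0,0.7],
    [0,0,-0.05,0,0,0,0.7],
    [0,0,-0.05,0,0,0,0.7],
    [0,0,-0.05,0,0,0,0.7],
    [0,0,-0.05,0,0,0,0.7],
    [0,0,-0.05,0,0,0,0.7]
  ]
}}

```text
t: 3.1
eef_pos: [0.4462, -0.0348, 0.1011]
tool_rot: [0.0, 0.944, 0.329, 0.0]
contact_force: [1.0, 1.8, -0.7]
gripper_width: 0.703
grasp_force: 0.0
```

Call:
{"method": "jog_arm", "body": {
  "deltas": [
    [0,0,0,0,0,0,0.7],
    [0,0,0,0,0,0,0.7]
  ]
}}

```text
t: 3.3
eef_pos: [0.4461, -0.0353, 0.1032]
tool_rot: [0.0, 0.945, 0.328, -0.001]
contact_force: [0.2, 0.5, 0.7]
gripper_width: 0.699
grasp_force: 0.0
```

```bash
python3 - <<'E'
from h import *
a=shot('side','s1.png')['img'];b=shot('top','t1.png')['img']
f=lambda i:cv2.resize(np.ascontiguousarray(i[:,:,::-1]),None,fx=3,fy=3,interpolation=cv2.INTER_CUBIC)
cv2.imwrite('pics/c2.png',np.hstack([f(a[80:270,220:350]),f(b[110:300,220:350])]))
o=bot.get_obs();print(o['eef_pos'],o['tool_rot'],o['q'],o['t'])
E
```

```text
[ 0.44833028 -0.03481756  0.10539291] [1.36843754e-04 9.44498930e-01 3.28506849e-01 2.23680657e-03] [-0.575585    0.33937069  0.61562002  2.22554158 -0.32256598  0.65647332
 -0.63073552] 3.4
```

View pics/c2.png

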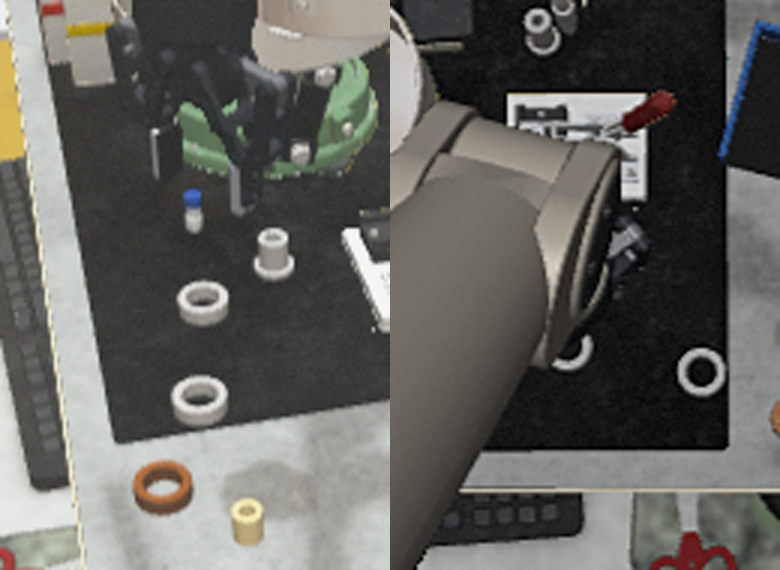

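```bash
python3 - <<'E'
from h import *
for z in (.07,.08,.085,.09,.095): print(z,px2w('s1.png',220+240/3,80+213/3,z)[:2],px2w('s1.png',220+165/3,80+179/3,z)[:2])
E
```

```text
0.07 [ 0.47251993 -0.0134887 ] [0.42849019 0.04217044]
0.08 [ 0.47003976 -0.02815705] [0.42685026 0.02643993]
0.085 [ 0.46879967 -0.03549123] [0.42603029 0.01857467]
0.09 [ 0.46755959 -0.0428254 ] [0.42521033 0.01070941]
0.095 [ 0.4663195  -0.05015958] [0.42439036 0.00284415]
```

Call:
{"method": "jog_arm", "body": {
  "deltas": [
    [0,0,-0.025,0,0,0,0.7],
    [0,0,-0.025,0,0,0,0.7],
    [0,0,-0.018,0,0,0,0.7],
    [0,0,0,0,0,0,0.7],
    [0,0,0,0,0,0,0.7]
  ]
}}

```text
t: 3.9
eef_pos: [0.4482, -0.0345, 0.0371]
tool_rot: [0.0, 0.944, 0.329, 0.002]
contact_force: [0.0, 0.1, -0.3]
gripper_width: 0.698
grasp_force: 0.0
```

```bash
python3 - <<'E'
from h import *
a=shot('side','s2.png')['img']
cv2.imwrite('pics/c3.png',cv2.resize(np.ascontiguousarray(a[120:220,240:340,::-1]),None,fx=6,fy=6,interpolation=cv2.INTER_CUBIC))
o=bot.get_obs();print(o['eef_pos'],o['tool_rot'],o['t'])
E
```

```text
[ 0.4482688  -0.03455428  0.03711075] [1.45596834e-04 9.44434691e-01 3.28691991e-01 2.16057058e-03] 3.95
```

View pics/c3.png

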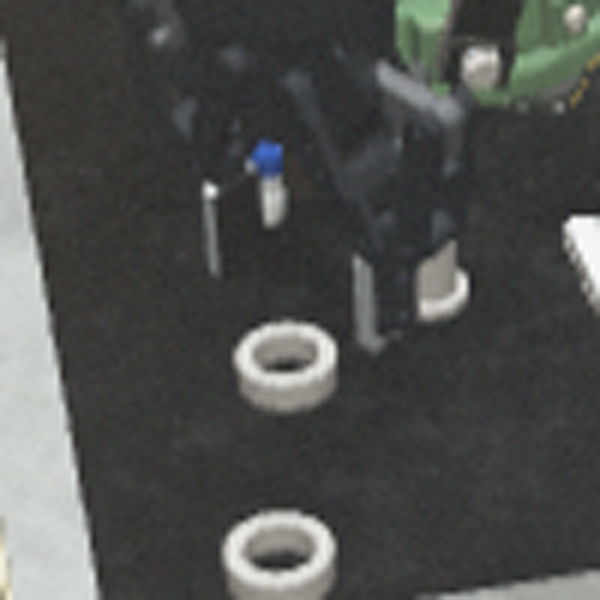

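Call:
{"method": "jog_arm", "body": {
  "deltas": [
    [0,0,-0.01,0,0,0,0.7],
    [0,0,-0.01,0,0,0,0.7],
    [0,0,0,0,0,0,0.7]
  ]
}}

```text
t: 4.25
eef_pos: [0.4458, -0.0347, 0.014]
tool_rot: [-0.0, 0.944, 0.329, -0.001]
contact_force: [0.5, 0.3, 0.5]
gripper_width: 0.697
grasp_force: 0.0
```

```bash
python3 - <<'E'
from h import *
for z in (.0,.01,.02,.03): print(z,px2w('s2.png',301.7,178.3,z)[:2],px2w('s2.png',275.8,165.8,z)[:2])
E
```

```text
0.0 [ 0.4732208  -0.01552679] [0.42543593 0.04383569]
0.01 [ 0.4710211  -0.02843228] [0.42404067 0.02993086]
0.02 [ 0.4688214  -0.04133778] [0.42264541 0.01602602]
0.03 [ 0.4666217  -0.05424327] [0.42125015 0.00212119]
```

Call:
{"method": "jog_arm", "body": {
  "deltas": [
    [0.002,-0.0025,0,0,0,0,0.7],
    [0.004,-0.005,0,0,0,0,0.7],
    [0.006,-0.0075,0,0,0,0,0.7],
    [0.008,-0.01,0,0,0,0,0.7],
    [0.008,-0.01,0,0,0,0,0.7],
    [0.008,-0.01,0,0,0,0,0.7],
    [0.008,-0.01,0,0,0,0,0.7],
    [0.008,-0.01,0,0,0,0,0.7],
    [0.004,-0.005,0,0,0,0,0.7],
    [0,0,0,0,0,0,0.7]
  ]
}}

```text
t: 5.25
eef_pos: [0.5031, -0.1058, 0.0149]
tool_rot: [0.0, 0.945, 0.328, 0.0]
contact_force: [0.9, 0.3, 0.2]
gripper_width: 0.699
grasp_force: 0.0
```

```bash
python3 - <<'E'
from h import *
a=shot('side','s3.png')['img']
cv2.imwrite('pics/c4.png',cv2.resize(np.ascontiguousarray(a[110:310,240:450,::-1]),None,fx=3,fy=3,interpolation=cv2.INTER_CUBIC))
o=bot.get_obs();print(o['eef_pos'],o['tool_rot'],o['t'])
E
```

```text
[ 0.50249893 -0.10504897  0.01481852] [-5.23581167e-05  9.44543418e-01  3.28386548e-01 -5.91899186e-05] 5.3
```

View pics/c4.png

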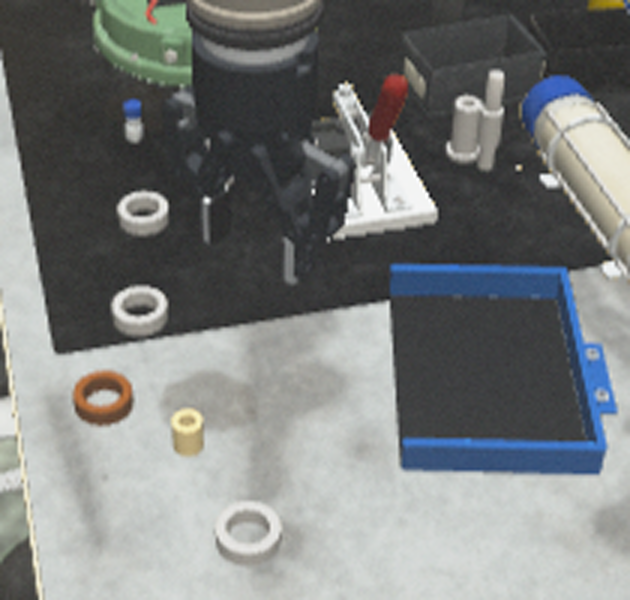

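```bash
python3 - <<'E'
from h import *
for z in (.0,.01,.02,.03): 
  a,b=px2w('s3.png',337,203.5,z)[:2],px2w('s3.png',310,190.2,z)[:2]; print(z,a,b,(a+b)/2)
E
```

```text
0.0 [ 0.52641312 -0.11485353] [ 0.48218485 -0.06002302] [ 0.50429899 -0.08743828]
0.01 [ 0.52331795 -0.1260869 ] [ 0.47983425 -0.07217944] [ 0.5015761  -0.09913317]
0.02 [ 0.52022278 -0.13732026] [ 0.47748364 -0.08433585] [ 0.49885321 -0.11082806]
0.03 [ 0.51712761 -0.14855363] [ 0.47513304 -0.09649227] [ 0.49613032 -0.12252295]
```

Call:
{"method": "jog_arm", "body": {
  "deltas": [
    [0,0,-0.003,0,0,0,0.7],
    [0,0,-0.003,0,0,0,0.7],
    [0,0,0,0,0,0,0.7]
  ]
}}

```text
t: 5.6
eef_pos: [0.5018, -0.1042, 0.0084]
tool_rot: [-0.0, 0.944, 0.329, -0.0]
contact_force: [0.4, -0.1, 0.1]
gripper_width: 0.702
grasp_force: 0.0
```

Call:
{"method": "jog_arm", "body": {
  "deltas": [
    [0,0,-0.003,0,0,0,0.7],
    [0,0,0,0,0,0,0.7]
  ]
}}

```text
t: 5.8
eef_pos: [0.5022, -0.1046, 0.0056]
tool_rot: [-0.0, 0.944, 0.329, -0.0]
contact_force: [-0.2, 0.0, 0.1]
gripper_width: 0.697
grasp_force: 0.0
```

Call:
{"method": "jog_arm", "body": {
  "deltas": [
    [0,0,-0.002,0,0,0,0.7],
    [0,0,0,0,0,0,0.7]
  ]
}}

```text
t: 6.0
eef_pos: [0.5023, -0.1048, 0.0037]
tool_rot: [-0.0, 0.944, 0.329, -0.0]
contact_force: [-0.3, -0.0, 0.2]
gripper_width: 0.701
grasp_force: 0.0
```

Call:
{"method": "jog_arm", "body": {
  "deltas": [
    [0,0,-0.002,0,0,0,0.7],
    [0,0,0,0,0,0,0.7]
  ]
}}

```text
t: 6.2
eef_pos: [0.5024, -0.1048, 0.0017]
tool_rot: [-0.0, 0.944, 0.329, -0.0]
contact_force: [1.3, -0.4, -0.0]
gripper_width: 0.699
grasp_force: 0.0
```

Call:
{"method": "jog_arm", "body": {
  "deltas": [
    [0,0,-0.002,0,0,0,0.7],
    [0,0,0,0,0,0,0.7]
  ]
}}

```text
t: 6.4
eef_pos: [0.5023, -0.1048, -0.0003]
tool_rot: [-0.0, 0.944, 0.329, -0.0]
contact_force: [0.6, 0.2, -0.7]
gripper_width: 0.7
grasp_force: 0.0
```

```bash
python3 - <<'E'
from h import *
a=shot('side','s4.png')['img']
cv2.imwrite('pics/c5.png',cv2.resize(np.ascontiguousarray(a[130:230,280:380,::-1]),None,fx=6,fy=6,interpolation=cv2.INTER_CUBIC))
o=bot.get_obs();print(o['eef_pos'],o['gripper_width'],bot.tip_reach)
E
```

```text
[ 5.02358587e-01 -1.04817513e-01 -2.16724037e-04] 0.7022348581985535 0.022
```

View pics/c5.png

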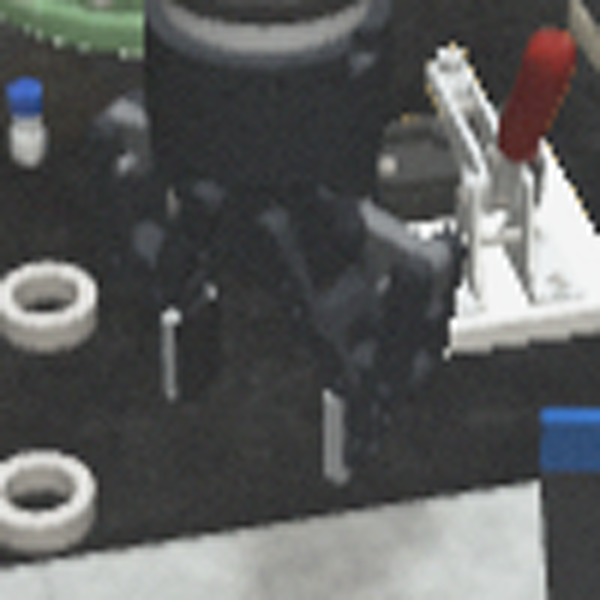

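Call:
{"method": "jog_arm", "body": {
  "deltas": [
    [0,0,0.02,0,0,0,0.7],
    [0,0,0.02,0,0,0,0.7],
    [-0.015,0.018,0,0,0,0,0.7],
    [-0.02,0.025,0,0,0,0,0.7],
    [-0.02,0.025,0,0,0,0,0.7],
    [0,0,0,0,0,0,0.7],
    [0,0,-0.015,0,0,0,0.7],
    [0,0,-0.015,0,0,0,0.7],
    [0,0,-0.006,0,0,0,0.7],
    [0,0,0,0,0,0,0.7]
  ]
}}

```text
t: 7.45
eef_pos: [0.4465, -0.0344, 0.0059]
tool_rot: [-0.004, 0.944, 0.329, -0.001]
contact_force: [-12.0, 8.2, 52.6]
gripper_width: 0.702
grasp_force: 26.9
```

Call:
{"method": "jog_arm", "body": {
  "deltas": [
    [0.002,-0.0025,0,0,0,0,0.7],
    [0.004,-0.005,0,0,0,0,0.7],
    [0.006,-0.0075,0,0,0,0,0.7],
    [0.006,-0.0075,0,0,0,0,0.7],
    [0.006,-0.0075,0,0,0,0,0.7],
    [0.006,-0.0075,0,0,0,0,0.7],
    [0.006,-0.0075,0,0,0,0,0.7],
    [0.006,-0.0075,0,0,0,0,0.7],
    [0.004,-0.005,0,0,0,0,0.7],
    [0,0,0,0,0,0,0.7]
  ]
}}

```text
t: 8.45
eef_pos: [0.4875, -0.084, 0.0064]
tool_rot: [-0.012, 0.944, 0.331, -0.004]
contact_force: [-24.3, 27.4, 73.9]
gripper_width: 0.7
grasp_force: 36.9
```

```bash
python3 - <<'E'
from h import *
a=shot('side','s5.png')['img']
cv2.imwrite('pics/c6.png',cv2.resize(np.ascontiguousarray(a[130:240,260:380,::-1]),None,fx=5,fy=5,interpolation=cv2.INTER_CUBIC))
E
```

```text
(no output)
```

View pics/c6.png

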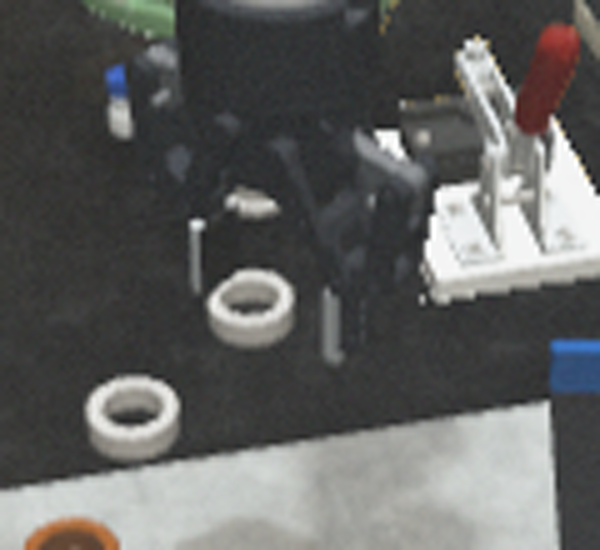

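```bash
python3 - <<'E'
from h import *
o=bot.get_obs();F=o['contact_force'];T=o['torque'];print(F,T,o['eef_pos'],np.cross(F,T)/(F@F),o['gripper_width'],o['grasp_force'])
for z in (0,.005,.01,.015):
  a,b=px2w('s5.png',260+333/5,130+360/5,z)[:2],px2w('s5.png',260+197/5,130+290/5,z)[:2]; print(z,a,b,(a+b)/2)
print(px2w('s5.png',260+251/5,130+298/5,.012))
E
```

```text
[-24.67036601  29.21410467  73.81124311] [8.22570472 6.76287069 0.08492631] [ 0.48752488 -0.08395936  0.00643998] [-0.0718786   0.08816612 -0.0589201 ] 0.7008626131936461 36.735446301754564
0 [ 0.50705562 -0.10534977] [ 0.46193241 -0.04748469] [ 0.48449402 -0.07641723]
0.005 [ 0.50567098 -0.11104645] [ 0.46092758 -0.05366844] [ 0.48329928 -0.08235744]
0.01 [ 0.50428633 -0.11674313] [ 0.45992275 -0.05985218] [ 0.48210454 -0.08829766]
0.015 [ 0.50290168 -0.12243981] [ 0.45891791 -0.06603593] [ 0.4809098  -0.09423787]
[ 0.48017506 -0.07278289  0.012     ]
```

Call:
{"method": "jog_arm", "body": {
  "deltas": [
    [0,0,0.003,0,0,0,0.7],
    [0,0,0,0,0,0,0.7]
  ]
}}

```text
t: 8.7
eef_pos: [0.4932, -0.0918, 0.0082]
tool_rot: [-0.002, 0.944, 0.329, 0.0]
contact_force: [-5.1, 7.8, 21.6]
gripper_width: 0.701
grasp_force: 10.9
```

Call:
{"method": "jog_arm", "body": {
  "deltas": [
    [0,0,0.02,0,0,0,0.7],
    [0,0,0.03,0,0,0,0.7],
    [0,0,0,0,0,0,0.7],
    [0,0,0,0,0,0,0.7]
  ]
}}

```text
t: 9.1
eef_pos: [0.4942, -0.0946, 0.0574]
tool_rot: [0.0, 0.944, 0.329, 0.001]
contact_force: [-0.2, 0.2, 0.8]
gripper_width: 0.7
grasp_force: 0.0
```

```bash
cat >> h.py <<'E'
def blobs(fn,box,th=140):
    i=cv2.imread('pics/'+fn).astype(int); u0,v0,u1,v1=box; s=i[v0:v1,u0:u1]
    m=((s.min(2)>th)&(s.max(2)-s.min(2)<45)).astype(np.uint8)
    cs,_=cv2.findContours(m,cv2.RETR_EXTERNAL,cv2.CHAIN_APPROX_NONE)
    for c in cs:
        x,y,w,h=cv2.boundingRect(c)
        if 10<=w<=26 and 8<=h<=26:
            u=u0+x+w/2-.5; v=v0+y+h/2-.5
            print('  box',u0+x,v0+y,w,h,'w',np.round(px2w(fn,u,v,.006)[:2],4))
E
python3 - <<'E'
from h import *
shot('side','s6.png');shot('top','t6.png');o=bot.get_obs();print(o['eef_pos'],o['t'],o['contact_force'])
for f,b in(('side0.png',(260,140,350,310)),('s6.png',(260,140,350,310)),('top0.png',(250,180,335,250)),('t6.png',(250,180,335,250))):
    print(f);blobs(f,b)
E
```

```text
[ 0.49308061 -0.09435483  0.05632906] 9.2 [-0.19912671 -0.51771648  0.44834059]
side0.png
  box 277 205 19 16 w [ 0.4205 -0.1243]
  box 279 174 17 14 w [ 0.4398 -0.0234]
  box 305 165 13 8 w [0.4988 0.0068]
  box 306 156 10 9 w [0.5046 0.039 ]
s6.png
  box 277 205 19 16 w [ 0.4205 -0.1243]
  box 304 185 17 15 w [ 0.4836 -0.0741]
  box 308 165 10 8 w [0.502 0.006]
top0.png
  box 316 226 15 15 w [ 0.4224 -0.1247]
  box 271 218 16 15 w [ 0.4413 -0.0222]
  box 258 194 12 13 w [0.5    0.0136]
t6.png
  box 316 226 15 15 w [ 0.4224 -0.1247]
  box 297 205 13 9 w [ 0.4784 -0.0786]
```

Call:
{"method": "jog_arm", "body": {
  "deltas": [
    [-0.007,0.0185,0,0,0,0,0.7],
    [0,0,-0.01,0,0,0,0.7],
    [0,0,-0.015,0,0,0,0.7],
    [0,0,-0.015,0,0,0,0.7],
    [0,0,-0.01,0,0,0,0.7],
    [0,0,-0.007,0,0,0,0.7],
    [0,0,0,0,0,0,0.7],
    [0,0,0,0,0,0,0.7]
  ]
}}

```text
t: 10.0
eef_pos: [0.4865, -0.0761, -0.0001]
tool_rot: [0.0, 0.945, 0.328, -0.0]
contact_force: [-0.2, -0.0, -0.5]
gripper_width: 0.698
grasp_force: 0.0
```

Call:
{"method": "jog_arm", "body": {
  "deltas": [
    [0.002,-0.0026,0,0,0,0,0.7],
    [0.004,-0.0053,0,0,0,0,0.7],
    [0.006,-0.008,0,0,0,0,0.7],
    [0.006,-0.008,0,0,0,0,0.7],
    [0.006,-0.008,0,0,0,0,0.7],
    [0.004,-0.0053,0,0,0,0,0.7],
    [0,0,0,0,0,0,0.7]
  ]
}}

```text
t: 10.7
eef_pos: [0.5153, -0.1144, 0.0]
tool_rot: [0.001, 0.945, 0.328, 0.0]
contact_force: [0.4, 0.9, 0.0]
gripper_width: 0.698
grasp_force: 0.0
```

```bash
python3 - <<'E'
from h import *
shot('side','s7.png');shot('top','t7.png');o=bot.get_obs();print(o['eef_pos'],o['t'],o['contact_force'])
for f,b in(('s7.png',(260,140,350,250)),('t7.png',(250,180,345,250))):
    print(f);blobs(f,b)
E
```

```text
[ 5.14330415e-01 -1.13146400e-01 -2.06953651e-04] 10.8 [-0.31882588  1.06363634  0.75293852]
s7.png
  box 277 205 19 16 w [ 0.4205 -0.1243]
  box 319 193 17 15 w [ 0.5077 -0.1063]
t7.png
  box 316 226 15 15 w [ 0.4224 -0.1247]
```

Call:
{"method": "jog_arm", "body": {
  "deltas": [
    [0.003,-0.004,0,0,0,0,0.7],
    [0.006,-0.008,0,0,0,0,0.7],
    [0.007,-0.0093,0,0,0,0,0.7],
    [0.007,-0.0093,0,0,0,0,0.7],
    [0.007,-0.0093,0,0,0,0,0.7],
    [0.007,-0.0093,0,0,0,0,0.7],
    [0.007,-0.0093,0,0,0,0,0.7],
    [0.006,-0.008,0,0,0,0,0.7],
    [0.003,-0.004,0,0,0,0,0.7],
    [0,0,0,0,0,0,0.7]
  ]
}}

```text
t: 11.8
eef_pos: [0.5679, -0.1844, -0.0001]
tool_rot: [0.0, 0.945, 0.328, 0.0]
contact_force: [-0.5, 0.3, -0.6]
gripper_width: 0.7
grasp_force: 0.0
```

Call:
{"method": "jog_arm", "body": {
  "deltas": [
    [0.004,-0.0053,0,0,0,0,0.7],
    [0.007,-0.0093,0,0,0,0,0.7],
    [0.007,-0.0093,0,0,0,0,0.7],
    [0.007,-0.0093,0,0,0,0,0.7],
    [0.007,-0.0093,0,0,0,0,0.7],
    [0.004,-0.0053,0,0,0,0,0.7],
    [0.003,-0.004,0,0,0,0,0.7],
    [0,0,0,0,0,0,0.7]
  ]
}}

```text
t: 12.6
eef_pos: [0.6067, -0.2361, -0.0001]
tool_rot: [0.0, 0.945, 0.328, 0.0]
contact_force: [0.4, -0.4, -0.6]
gripper_width: 0.701
grasp_force: 0.0
```

```bash
cat >> h.py <<'E'
def pan(p,M=(.565,-.220),yaw=np.radians(-14.7)):
    d=np.array(p)[:2]-M; c,s=np.cos(yaw),np.sin(yaw); return np.round([d[0]*c+d[1]*s,-d[0]*s+d[1]*c],4)
E
python3 - <<'E'
from h import *
shot('side','s8.png');shot('top','t8.png');o=bot.get_obs();print(o['eef_pos'],o['t'],o['contact_force'],pan(o['eef_pos']))
for f,b in(('s8.png',(260,180,460,310)),('t8.png',(250,100,440,250))):
    print(f);blobs(f,b)
E
```

```text
[ 6.06317124e-01 -2.35111659e-01 -2.16875617e-04] 12.7 [ 0.80247154  0.52826545 -0.1614093 ] [ 0.0438 -0.0041]
s8.png
  box 381 226 20 16 w [ 0.5992 -0.2275]
  box 277 205 19 16 w [ 0.4205 -0.1243]
  box 441 180 19 24 w [ 0.7602 -0.1396]
  box 344 180 24 10 w [ 0.578  -0.0713]
t8.png
  box 380 231 26 9 w [ 0.4174 -0.2837]
  box 316 226 15 15 w [ 0.4224 -0.1247]
  box 400 214 15 15 w [ 0.4496 -0.318 ]
  box 364 157 10 8 w [ 0.5939 -0.2326]
  box 398 103 13 20 w [ 0.7127 -0.3204]
```

Call:
{"method": "jog_arm", "body": {
  "deltas": [
    [0,0,0.02,0,0,0,0.7],
    [0,0,0.04,0,0,0,0.7],
    [-0.02,0.012,0,0,0,0.1,0.7],
    [-0.03,0.018,0,0,0,0.1,0.7],
    [-0.03,0.018,0,0,0,0.1,0.7],
    [-0.03,0.018,0,0,0,0.1,0.7],
    [-0.03,0.018,0,0,0,0.1,0.7],
    [-0.025,0.015,0,0,0,0.109,0.7],
    [-0.015,0.0107,0,0,0,0,0.7],
    [0,0,0,0,0,0,0.7]
  ]
}}

```text
t: 13.7
eef_pos: [0.4236, -0.1238, 0.0598]
tool_rot: [-0.001, 0.802, 0.597, -0.0]
contact_force: [0.8, 0.0, -0.1]
gripper_width: 0.702
grasp_force: 0.0
```

Call:
{"method": "jog_arm", "body": {
  "deltas": [
    [0,0,-0.02,0,0,0,0.7],
    [0,0,-0.01,0,0,0,0.7],
    [0,0,0,0,0,0,0.7]
  ]
}}

```text
t: 14.0
eef_pos: [0.4261, -0.1257, 0.0289]
tool_rot: [-0.001, 0.803, 0.597, -0.001]
contact_force: [-0.8, 0.1, -0.7]
gripper_width: 0.699
grasp_force: 0.0
```

```bash
python3 - <<'E'
from h import *
shot('side','s9.png');o=bot.get_obs();print(o['eef_pos'],o['tool_rot'],o['q'],o['t'])
blobs('s9.png',(260,180,460,310))
E
```

```text
[ 0.42643951 -0.12587809  0.02946197] [-3.47675026e-04  8.02575385e-01  5.96550341e-01 -5.66874871e-04] [-0.10518115  0.45668639  0.30337952  2.25724877 -0.29743674  0.46494186
  0.14391395] 14.05
  box 381 226 20 16 w [ 0.5992 -0.2275]
  box 277 205 19 16 w [ 0.4205 -0.1243]
  box 441 180 19 25 w [ 0.7595 -0.1411]
```

Call:
{"method": "jog_arm", "body": {
  "deltas": [
    [0,0,-0.01,0,0,0,0.7],
    [0,0,-0.01,0,0,0,0.7],
    [0,0,-0.0095,0,0,0,0.7],
    [0,0,0,0,0,0,0.7],
    [0,0,0,0,0,0,0.7]
  ]
}}

```text
t: 14.55
eef_pos: [0.4261, -0.1257, 0.0001]
tool_rot: [-0.0, 0.803, 0.597, -0.0]
contact_force: [0.0, 0.9, -0.8]
gripper_width: 0.7
grasp_force: 0.0
```

Call:
{"method": "jog_arm", "body": {
  "deltas": [
    [0.003,-0.0009,0,0,0,0,0.7],
    [0.005,-0.0015,0,0,0,0,0.7],
    [0.008,-0.0024,0,0,0,0,0.7],
    [0.01,-0.003,0,0,0,0,0.7],
    [0.01,-0.003,0,0,0,0,0.7],
    [0.01,-0.003,0,0,0,0,0.7],
    [0.01,-0.003,0,0,0,0,0.7],
    [0.01,-0.003,0,0,0,0,0.7],
    [0.005,-0.0015,0,0,0,0,0.7],
    [0,0,0,0,0,0,0.7]
  ]
}}

```text
t: 15.55
eef_pos: [0.4985, -0.1472, 0.0004]
tool_rot: [0.0, 0.802, 0.597, 0.0]
contact_force: [-0.4, 0.3, -0.2]
gripper_width: 0.7
grasp_force: 0.0
```

```bash
python3 - <<'E'
from h import *
shot('side','s10.png');o=bot.get_obs();print(o['eef_pos'],o['contact_force'],o['t'])
blobs('s10.png',(260,180,460,310))
E
```

```text
[ 4.97704362e-01 -1.46995549e-01  3.20375230e-04] [-0.37226665  0.74079399 -0.41654435] 15.6
  box 381 226 20 16 w [ 0.5992 -0.2275]
  box 441 180 19 25 w [ 0.7595 -0.1411]
  box 346 180 10 10 w [ 0.5678 -0.0688]
```

Call:
{"method": "jog_arm", "body": {
  "deltas": [
    [0.005,-0.0015,0,0,0,0,0.7],
    [0.01,-0.003,0,0,0,0,0.7],
    [0.01,-0.003,0,0,0,0,0.7],
    [0.01,-0.003,0,0,0,0,0.7],
    [0.01,-0.003,0,0,0,0,0.7],
    [0.01,-0.003,0,0,0,0,0.7],
    [0.01,-0.003,0,0,0,0,0.7],
    [0.005,-0.0015,0,0,0,0,0.7],
    [0,0,0,0,0,0,0.7]
  ]
}}

```text
t: 16.5
eef_pos: [0.5684, -0.1682, 0.0004]
tool_rot: [0.0, 0.802, 0.597, 0.0]
contact_force: [0.4, 0.4, -0.2]
gripper_width: 0.699
grasp_force: 0.0
```

Call:
{"method": "jog_arm", "body": {
  "deltas": [
    [0.005,-0.0015,0,0,0,0,0.7],
    [0.01,-0.003,0,0,0,0,0.7],
    [0.01,-0.003,0,0,0,0,0.7],
    [0.01,-0.003,0,0,0,0,0.7],
    [0.01,-0.003,0,0,0,0,0.7],
    [0.007,-0.002,0,0,0,0,0.7],
    [0.004,-0.001,0,0,0,0,0.7],
    [0,0,0,0,0,0,0.7]
  ]
}}

```text
t: 17.3
eef_pos: [0.6241, -0.1846, 0.0003]
tool_rot: [0.0, 0.802, 0.597, 0.0]
contact_force: [0.5, 0.1, 0.3]
gripper_width: 0.699
grasp_force: 0.0
```

```bash
python3 - <<'E'
from h import *
shot('side','s11.png');o=bot.get_obs();print(o['eef_pos'],o['contact_force'],o['t'],pan(o['eef_pos']))
blobs('s11.png',(260,180,460,310))
shot('top','t11.png');blobs('t11.png',(320,100,440,250))
E
```

```text
[ 6.23507324e-01 -1.84439003e-01  2.87657990e-04] [-0.75281788 -0.18991074  0.87995467] 17.35 [0.0476 0.0492]
  box 381 226 20 16 w [ 0.5992 -0.2275]
  box 381 209 18 15 w [ 0.6139 -0.1814]
  box 441 180 19 25 w [ 0.7595 -0.1411]
  box 344 180 19 10 w [ 0.5729 -0.07  ]
  box 400 214 15 15 w [ 0.4496 -0.318 ]
  box 412 173 13 12 w [ 0.5498 -0.3473]
  box 359 151 15 14 w [ 0.6012 -0.2269]
```

Call:
{"method": "jog_arm", "body": {
  "deltas": [
    [0,0,0.02,0,0,0,0.7],
    [0,0,0.04,0,0,0,0.7],
    [-0.02,-0.0152,0,0,0,0.13,0.7],
    [-0.022,-0.0168,0,0,0,0.13,0.7],
    [-0.022,-0.0168,0,0,0,0.13,0.7],
    [-0.022,-0.0168,0,0,0,0.13,0.7],
    [-0.022,-0.0168,0,0,0,0.13,0.7],
    [-0.022,-0.0168,0,0,0,0.13,0.7],
    [-0.022,-0.0168,0,0,0,0.13,0.7],
    [-0.02,-0.0154,0,0,0,0.13,0.7]
  ]
}}

```text
t: 18.4
eef_pos: [0.4498, -0.3164, 0.0605]
tool_rot: [-0.0, 0.398, 0.918, -0.0]
contact_force: [-0.4, -0.3, -0.2]
gripper_width: 0.699
grasp_force: 0.0
```

Call:
{"method": "jog_arm", "body": {
  "deltas": [
    [0,0,-0.01,0,0,0.066,0.7],
    [0,0,-0.02,0,0,0,0.7],
    [0,0,0,0,0,0,0.7],
    [0,0,0,0,0,0,0.7]
  ]
}}

```text
t: 18.8
eef_pos: [0.451, -0.3155, 0.0305]
tool_rot: [-0.001, 0.369, 0.929, 0.0]
contact_force: [0.6, -1.1, 1.4]
gripper_width: 0.698
grasp_force: 0.0
```

```bash
python3 - <<'E'
from h import *
shot('side','s12.png');o=bot.get_obs();print(o['eef_pos'],o['tool_rot'],o['q'],o['t'])
a=cv2.imread('pics/s12.png')[180:320,260:460]
cv2.imwrite('pics/c7.png',cv2.resize(a,None,fx=4,fy=4,interpolation=cv2.INTER_CUBIC))
E
```

```text
[ 0.45162234 -0.31573797  0.03092629] [ 9.79954512e-05  3.69400212e-01  9.29270398e-01 -3.56416924e-05] [ 0.46837656  0.55194622  0.03633895  2.00035786 -0.03418015  0.58965019
  1.34180034] 18.85
```

View pics/c7.png

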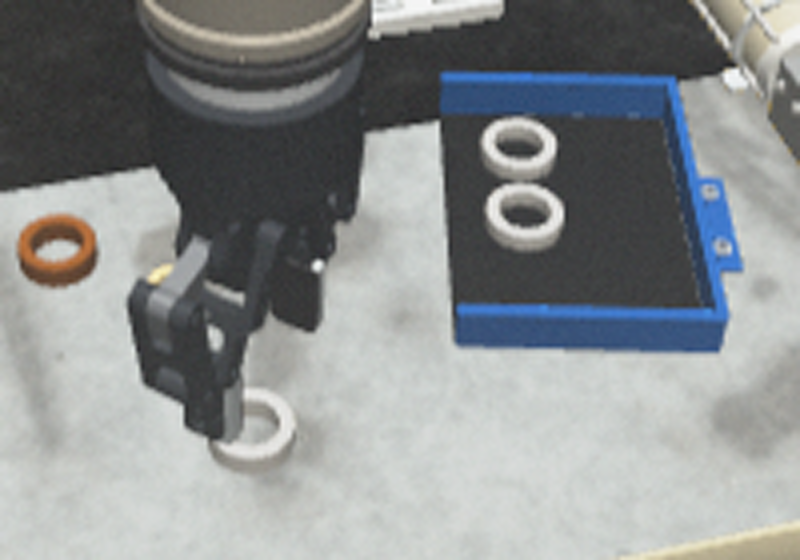

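Call:
{"method": "jog_arm", "body": {
  "deltas": [
    [0,0,-0.01,0,0,0,0.7],
    [0,0,-0.01,0,0,0,0.7],
    [0,0,-0.0105,0,0,0,0.7],
    [0,0,0,0,0,0,0.7],
    [0,0,0,0,0,0,0.7]
  ]
}}

```text
t: 19.35
eef_pos: [0.4511, -0.3156, -0.0007]
tool_rot: [-0.001, 0.369, 0.929, 0.0]
contact_force: [0.0, -0.8, 1.0]
gripper_width: 0.702
grasp_force: 0.0
```

Call:
{"method": "jog_arm", "body": {
  "deltas": [
    [0.003,0.0032,0,0,0,0,0.7],
    [0.005,0.0053,0,0,0,0,0.7],
    [0.008,0.0085,0,0,0,0,0.7],
    [0.01,0.0106,0,0,0,0,0.7],
    [0.01,0.0106,0,0,0,0,0.7],
    [0.01,0.0106,0,0,0,0,0.7],
    [0.01,0.0106,0,0,0,0,0.7],
    [0.006,0.0064,0,0,0,0,0.7],
    [0.004,0.0042,0,0,0,0,0.7],
    [0,0,0,0,0,0,0.7]
  ]
}}

```text
t: 20.35
eef_pos: [0.5181, -0.245, -0.0001]
tool_rot: [0.0, 0.369, 0.929, 0.0]
contact_force: [-0.4, 0.5, 0.1]
gripper_width: 0.702
grasp_force: 0.0
```

Call:
{"method": "jog_arm", "body": {
  "deltas": [
    [0,0,0.03,0,0,0,0.7],
    [0,0,0.03,0,0,0,0.7],
    [0,0,0,0,0,0,0.7]
  ]
}}

```text
t: 20.65
eef_pos: [0.5194, -0.2478, 0.0635]
tool_rot: [0.003, 0.37, 0.929, -0.0]
contact_force: [0.8, -0.5, 0.5]
gripper_width: 0.703
grasp_force: 0.0
```

```bash
cat >> h.py <<'E'
def blobs2(fn,ref,box,th=14):
    # bright new pixels relative to the reference picture
    g=lambda f:cv2.imread('pics/'+f).astype(int)
    i=g(fn);u0,v0,u1,v1=box
    s=i[v0:v1,u0:u1]; d=s-g(ref)[v0:v1,u0:u1]
    m=(d.min(2)>th).astype(np.uint8)
    cs,_=cv2.findContours(m,cv2.RETR_EXTERNAL,cv2.CHAIN_APPROX_NONE)
    for c in cs:
        x,y,w,h=cv2.boundingRect(c)
        if w>7 and h>6: print('  d',u0+x,v0+y,w,h,np.round(px2w(fn,u0+x+w/2-.5,v0+y+h/2-.5,.006)[:2],4))
E
python3 - <<'E'
from h import *
shot('side','s13.png');shot('top','t13.png');o=bot.get_obs();print(o['eef_pos'],o['tool_rot'],o['t'])
for f,r,b in(('s13.png','side0.png',(300,200,400,310)),('t13.png','top0.png',(330,160,440,250))):
    print(f);
    for th in (10,25): blobs2(f,r,b,th)
    for th in (170,190,205): print(th);blobs(f,b,th)
E
```

```text
[ 0.51732542 -0.24658031  0.06041042] [ 6.12075043e-04  3.70010602e-01  9.29027326e-01 -9.19297293e-05] 20.75
s13.png
  d 312 289 17 10 [ 0.441  -0.3317]
  d 315 280 15 8 [ 0.4489 -0.3125]
  d 336 242 21 15 [ 0.5085 -0.2462]
  d 380 209 20 34 [ 0.6048 -0.2067]
  d 332 200 11 12 [ 0.523  -0.1275]
  d 312 289 12 9 [ 0.4373 -0.3298]
  d 315 281 15 7 [ 0.4487 -0.3135]
  d 336 242 19 15 [ 0.5068 -0.2458]
  d 380 209 20 34 [ 0.6048 -0.2067]
170
  box 382 226 18 14 w [ 0.6001 -0.225 ]
  box 300 219 23 18 w [ 0.4593 -0.1773]
  box 381 210 18 13 w [ 0.6139 -0.1814]
190
  box 382 226 18 14 w [ 0.6001 -0.225 ]
  box 300 220 20 16 w [ 0.4565 -0.1766]
  box 381 210 18 12 w [ 0.6144 -0.1801]
205
  box 349 274 11 12 w [ 0.5028 -0.3166]
  box 388 269 12 13 w [ 0.5701 -0.3226]
  box 337 243 20 14 w [ 0.5091 -0.2476]
  box 382 227 18 12 w [ 0.6001 -0.225 ]
  box 359 213 11 20 w [ 0.5605 -0.1875]
  box 381 210 18 12 w [ 0.6144 -0.1801]
t13.png
  d 358 160 41 21 [ 0.5707 -0.2544]
  d 358 160 40 21 [ 0.5707 -0.2533]
170
190
205
```

Call:
{"method": "jog_arm", "body": {
  "deltas": [
    [-0.0047,-0.0067,0,0,0,-0.13,0.7],
    [0,0,0,0,0,-0.13,0.7],
    [0,0,0,0,0,-0.13,0.7],
    [0,0,0,0,0,-0.13,0.7],
    [0,0,0,0,0,-0.13,0.7],
    [0,0,0,0,0,-0.13,0.7],
    [0,0,0,0,0,-0.13,0.7],
    [0,0,0,0,0,-0.13,0.7],
    [0,0,-0.02,0,0,-0.068,0.7],
    [0,0,0,0,0,0,0.7]
  ]
}}

```text
t: 21.75
eef_pos: [0.5102, -0.2516, 0.037]
tool_rot: [-0.002, 0.803, 0.596, -0.002]
contact_force: [-0.1, 0.2, 0.9]
gripper_width: 0.699
grasp_force: 0.0
```

Call:
{"method": "jog_arm", "body": {
  "deltas": [
    [0,0,-0.01,0,0,0,0.7],
    [0,0,-0.012,0,0,0,0.7],
    [0,0,0,0,0,0,0.7],
    [0,0,-0.005,0,0,0,0.7],
    [0,0,-0.005,0,0,0,0.7],
    [0,0,0,0,0,0,0.7]
  ]
}}

```text
t: 22.35
eef_pos: [0.5125, -0.2524, 0.0074]
tool_rot: [-0.0, 0.803, 0.596, -0.0]
contact_force: [0.1, -0.4, 0.0]
gripper_width: 0.702
grasp_force: 0.0
```

Call:
{"method": "jog_arm", "body": {
  "deltas": [
    [0,0,-0.0035,0,0,0,0.7],
    [0,0,-0.0035,0,0,0,0.7],
    [0,0,0,0,0,0,0.7]
  ]
}}

```text
t: 22.65
eef_pos: [0.5125, -0.2523, 0.0005]
tool_rot: [-0.0, 0.803, 0.596, -0.0]
contact_force: [-0.2, -0.7, 0.8]
gripper_width: 0.698
grasp_force: 0.0
```

Call:
{"method": "jog_arm", "body": {
  "deltas": [
    [0.004,-0.0012,0,0,0,0,0.7],
    [0.008,-0.0024,0,0,0,0,0.7],
    [0.011,-0.0033,0,0,0,0,0.7],
    [0.012,-0.0036,0,0,0,0,0.7],
    [0.012,-0.0036,0,0,0,0,0.7],
    [0.012,-0.0036,0,0,0,0,0.7],
    [0.012,-0.0036,0,0,0,0,0.7],
    [0.01,-0.003,0,0,0,0,0.7],
    [0.007,-0.002,0,0,0,0,0.7],
    [0,0,0,0,0,0,0.7]
  ]
}}

```text
t: 23.65
eef_pos: [0.6021, -0.279, 0.001]
tool_rot: [0.001, 0.803, 0.596, 0.0]
contact_force: [0.2, 1.4, 0.5]
gripper_width: 0.699
grasp_force: 0.0
```

```bash
python3 - <<'E'
from h import *
shot('side','s14.png');o=bot.get_obs();print(o['eef_pos'],o['contact_force'],o['t'])
blobs('s14.png',(330,180,430,275))
blobs('s14.png',(330,180,430,275),190)
E
```

```text
[ 0.60112243 -0.2788708   0.00080471] [0.02328287 0.60257664 0.19672809] 23.7
  box 386 245 21 11 w [ 0.5944 -0.2693]
  box 389 230 12 12 w [ 0.6046 -0.2341]
  box 387 245 19 11 w [ 0.5944 -0.2693]
  box 389 230 12 10 w [ 0.6055 -0.2317]
```

Call:
{"method": "jog_arm", "body": {
  "deltas": [
    [0,0,0.02,0,0,0,0.7],
    [0,0,0.04,0,0,0,0.7],
    [0,0,0.05,0,0,0,0.7],
    [0,0,0.05,0,0,0,0.7],
    [-0.02,-0.04,0.03,0,0,0,0.7],
    [-0.02,-0.04,0.03,0,0,0,0.7],
    [-0.02,-0.04,0,0,0,0,0.7],
    [-0.02,-0.04,0,0,0,0,0.7],
    [-0.02,-0.04,0,0,0,0,0.7],
    [0,0,0,0,0,0,0.7]
  ]
}}

```text
t: 24.7
eef_pos: [0.4965, -0.4806, 0.2171]
tool_rot: [0.001, 0.806, 0.591, -0.003]
contact_force: [-1.0, 1.2, 0.0]
gripper_width: 0.702
grasp_force: 0.0
```

```bash
python3 - <<'E'
from h import *
a=shot('side','s15.png')['img'];b=shot('top','t15.png')['img']
f=lambda i:cv2.resize(np.ascontiguousarray(i[:,:,::-1]),None,fx=2,fy=2,interpolation=cv2.INTER_CUBIC)
cv2.imwrite('pics/c8.png',np.hstack([f(a[120:320,260:460]),f(b[100:300,230:430])]))
o=bot.get_obs();print(o['eef_pos'],o['contact_force'],o['t'])
blobs('t15.png',(330,100,430,250))
E
```

```text
[ 0.50172666 -0.47430931  0.21644873] [-0.34376875  0.17512087 -0.46655623] 24.8
  box 380 154 15 14 w [ 0.5936 -0.2762]
  box 359 151 15 14 w [ 0.6012 -0.2269]
  box 340 146 15 14 w [ 0.6137 -0.1822]
  box 415 102 10 11 w [ 0.7264 -0.3581]
```

View pics/c8.png

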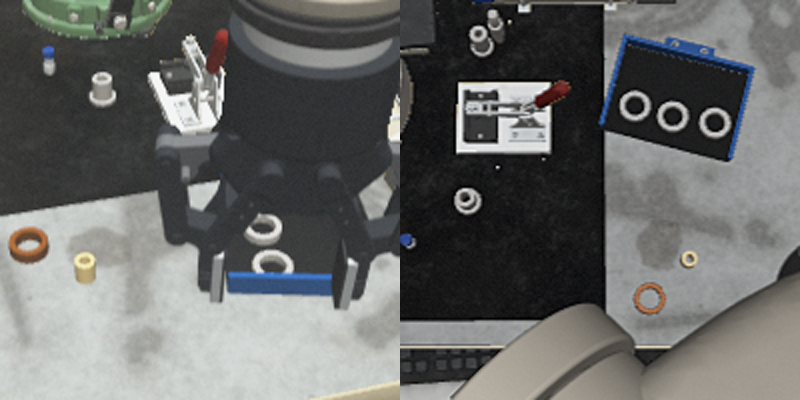

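All three rings lie flat and fully inside the pan (top view at about (635,105), (672,116) and (714,122)). The bushes, the air fitting and the brown ring still stand where they were, and the hand is clear.

```bash
python3 -c "
from station import bot
print(bot.hand_in())"
```

```text
the job is handed in; nothing more can be done
None
```

The job is handed in at about 25 s with all three rings flat inside the pan, the other parts standing where they were, and the hand clear; but on the first push a fingertip pressed down on one ring with up to 74 N (an early pass had also missed it), so I lifted off and pushed it in properly.

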